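# Seat the keyed collar on the filter-cell stand and hold it home

## Robot

A 6-joint arm with a two-finger parallel gripper is mounted at the origin on a cart in front of the work surface, level with it; the furniture and walls round the work are solid. World frame = base frame: x ahead of the robot, y to its left, z up, the work surface at z = 0. Lengths are in m, angles in rad, forces in N, time in s.
With the tool pointing down it reaches from about 0.2 to 0.875 m from the base axis. Payload 3.4 kg.
Tool frame: the origin (TCP) lies between the finger pads; the fingertips stand 25 mm ahead of it and the grasp point (between the pads) lies 6 mm ahead of it (r.nose_length is the z of the fingertips in the tool frame, in m); z points along the fingers, y is the line along which they close (so a half turn about z gives the same grasp; the last joint's range is limited). The gripper opens to 94 mm and grips with 3 to 60 N. Pads are 16 mm wide; open, the fingers measure 119 mm over their backs; the gripper's body (75 mm by 177 mm) begins 78 mm behind the grasp point.
Start: joints at [1.173, 0.276, 1.505, -0, 1.361, -0.121], TCP at [0.157, 0.553, 0.23] pointing down, gripper open.
Joint ranges: [-2.89, 2.89], [-0.75, 2.08], [0.22, 2.7], [-1.18, 4.32], [0.11, 2.71], [-2.7, 2.7]. Speed limits (rad/s): [2.57, 2.57, 3.14, 3.14, 3.14, 3.14].

## Interface

Orientations are given as a unit quaternion [w, x, y, z].
In Python, from plant import r, gripper_to, inverse_kinematics, vision, models, telemetry gives the robot as it stands. Calls block until the motion is done:
- r.move_to(position, orientation): joint-space move of the TCP to a pose.
- r.move_l(position, rot=None, vel=0.15, guard=None): straight line of the TCP; rot=None keeps the orientation; vel is the mean speed in m/s. With guard (N) it stops when the force on the tool has changed by that much, and returns True; else False.
- r.movej(angles): joint-space move.
- gripper_to(opening, f_grip=None): finger opening in m; f_grip is the grip in N (None keeps the last); returns when the fingers have stopped.
- r.hold(seconds).
- inverse_kinematics(position, orientation): joint angles nearest the present ones, or None.
- vision.snapshot(name): name is "scene" or "top" or "wrist"; returns the picture (384x512x3 uint8, red, green, blue); there is no depth.
- vision.get_calibration(name): a dict with "fx", "fy", "cx", "cy" (pixels), "position" and "orientation" of the camera in the world. Camera axes: x right, y down, z forward; pixel columns grow to the right and rows downward; lengths in m; the calibration is good to about 2 mm. A picture is of the moment at which its call begins: read the wrist's pose just before it. get_calibration takes no time and is no camera call; for the wrist camera it gives the pose at the moment of the call.
A pose or a line that the arm cannot do raises r.PlanningError and nothing moves.
- r.sign_off(): hands the job in; it is judged then, once.
Trained networks look in the newest picture that a camera, given by its name, has taken for a name from the list of things; names that differ only in an ending like _2 or _b are one class to them, and where a whole thing is asked for, a point or a joint stands for the part that bears it (a point fixed in the world has none). Each returns a list of dicts, best first, with "score" (0 to 1); they miss things now and then, are a little off and sometimes report something else, mostly with a low value. They report only what shows in the picture. A call takes as long as a camera call. They do not tell look-alikes from the thing itself.
- models.boxes_of(thing, camera): "at" ([x, y, z] in m, in world coordinates, good to about 4 mm: the middle of the surface that is visible of it).
- models.regions_of(thing, camera): "pixels" (384x512 bool, what is visible of it).
- models.mark_of(thing, camera): "at" ([x, y, z] in m, in world coordinates, good to about 4 mm: a listed point, or the origin of a listed thing).
Readings, each from a call of its own:
- telemetry.current_t(): time.
- telemetry.current_joints(): joint angles.
- telemetry.current_dq(): joint speeds.
- telemetry.current_joint_efforts(): joint torques, N m.
- telemetry.current_ee_pos(): TCP position.
- telemetry.current_tool_rot(): TCP orientation.
- telemetry.current_wrist_force(): force on the tool from outside, world axes, zero at the start.
- telemetry.current_torque(): the same for the moment, N m.
- telemetry.current_opening(): finger opening in m.
- telemetry.current_finger_force(): force on a finger pad.
Only numpy, scipy, OpenCV 4.12 (cv2) and the standard library are available. Lean on these libraries where they do the work, as an engineer would, in place of code of your own. Each camera call takes 0.05 s, during which the arm holds its last target. There are 200 camera calls.

## Task

Pick up the knurled metal collar from the bench, set it over the upright spigot of the filter-cell stand and turn it until the keyways hidden in its bore drop over the spigot's pins. Then press it fully home, so that the spring-loaded seal ring under it is pushed all the way down, and finish while still gripping the collar and holding it there: do not let go, because the springs lift it again. Leave the solder reel, the glue bottle and the multimeter where they stand.

Things in the scene. Friction and masses are not known exactly. Their poses are not given: they have to be found in the camera images.
- collar: Knurled aluminium cap, 48 mm diameter, 65 mm tall, about 150 g, standing open end down. Origin: centre of its lower rim; z up its axis. Top 18 mm: solid round head (grip it there, 56 mm above the rim, any finger direction). Blind bore from below, 28.5 mm diameter, 47 deep, with three full-depth keyways 120 degrees apart, one at its own +x, each 7.6 mm wide, reaching 20.5 mm from the axis.
- stand: Filter-cell stand fixed to the bench: 90 x 90 mm aluminium plate, upper face 14 mm above its origin (centre of the underside, on the spigot's axis), z up; a steel spigot rises from its centre. A collar that does not match the pins rides on them with its rim about 40.5 mm above the stand's origin; one that matches drops freely onto the seal ring (21 mm); pressed fully home its rim is at 15 mm.
- spigot_tip (a point): Centre of the spigot's tip, 59 mm above the stand's origin. Spigot 26 mm diameter, last 8 mm taper to 18. Three pins 5 mm thick, 120 degrees apart, stand out level to 19 mm from the axis, their tops 18.5 mm below the tip. Their direction varies and is NOT given by any orientation here: look, or feel by turning. A collar drops within about 0.12 rad of a match; one comes every third of a turn.
- seal_ring (a joint): Black rubber seal ring, 45 mm in diameter, round the foot of the spigot, on springs. Value 0 at rest (top face 21 mm above the stand's origin), grows to 0.006 m when pushed fully down to its stop (top face 15 mm above). It pushes back with 3 N at the start and 9 N at the stop.
- solder_reel: Reel of solder wire standing on its flange, 60 mm in diameter, 46 mm tall; origin at the centre of its underside. Bystander.
- glue_bottle: Small white glue bottle with pointed red cap, 27 mm in diameter, 72 mm tall; origin at the centre of its underside. Bystander.
- multimeter: Black and yellow handheld multimeter lying flat, 146 x 76 x 47 mm; origin at the centre of its underside. Bystander.
Things that resemble listed ones, but are neither listed nor needed, are in the scene too. Leave any purple look-alike of the collar alone.

How it is judged:
By the outcome, as a careful person would: the job done as asked, in the order asked, and still so for the second after the job is handed in, while the arm keeps its last pose, push and grip.
It also fails if it takes over 51 s, if anything falls off the work surface, if the arm or the gripper's body presses on something with over 40 N, if the wrist force passes 120 N, or if a joint passes its speed limit or range.

## Working session

There is one attempt and no reset: what is moved stays moved. The work goes in short steps, each a Python script; the robot and the scene stay as the last script left them, time stands still between calls to the robot, and variables do not carry over. Pictures are saved under pics/ and viewed, at most 10 in all, crops included, and the job is handed in when it is done.

```bash
ls; mkdir -p pics; python3 - <<'E'
from plant import r, vision, models, telemetry
import cv2, numpy as np
ims=[]
for c in ("scene","top"):
    ims.append(vision.snapshot(c))
    for t in ("collar","stand","spigot_tip","solder_reel","glue_bottle","multimeter"):
        f=models.mark_of if t in("collar","stand","spigot_tip") else models.boxes_of
        print(c,t,[(round(d["score"],2),np.round(d["at"],3).tolist()) for d in f(t,c)][:4])
    k=vision.get_calibration(c); print({a:np.round(b,3).tolist() for a,b in k.items()})
im=np.vstack(ims)
for n,i in zip(("scene","top"),ims): cv2.imwrite(f"pics/{n}0.png",cv2.resize(i[...,::-1],(800,600)))
print(telemetry.current_t())
E
```

```text
pics
scene collar [(0.91, [0.567, 0.107, -0.0]), (0.57, [0.526, 0.234, 0.004]), (0.55, [0.552, 0.335, -0.002])]
scene stand [(0.71, [0.477, 0.004, 0.0])]
scene spigot_tip [(0.51, [0.481, 0.0, 0.054])]
scene solder_reel [(0.62, [0.396, 0.166, 0.032])]
scene glue_bottle [(0.44, [0.435, 0.355, 0.028])]
scene multimeter [(0.72, [0.62, -0.214, 0.026]), (0.58, [0.437, 0.354, 0.028])]
{'fx': 387.098, 'fy': 387.098, 'cx': 254.885, 'cy': 188.173, 'position': [0.104, -0.585, 0.404], 'orientation': [-0.541, 0.798, -0.224, 0.144]}
top collar [(0.78, [0.553, 0.335, -0.004]), (0.69, [0.524, 0.236, -0.002]), (0.63, [0.564, 0.108, -0.003])]
top stand [(0.76, [0.484, 0.002, -0.002])]
top spigot_tip [(0.64, [0.479, -0.0, 0.059])]
top solder_reel [(0.98, [0.405, 0.182, 0.048])]
top glue_bottle [(0.25, [0.481, 0.006, 0.02])]
top multimeter [(0.88, [0.635, -0.159, 0.036])]
{'fx': 481.621, 'fy': 481.621, 'cx': 253.152, 'cy': 194.006, 'position': [0.411, 0.101, 1.238], 'orientation': [0.042, -0.704, 0.708, -0.03]}
0.7
```

View pics/scene0.png

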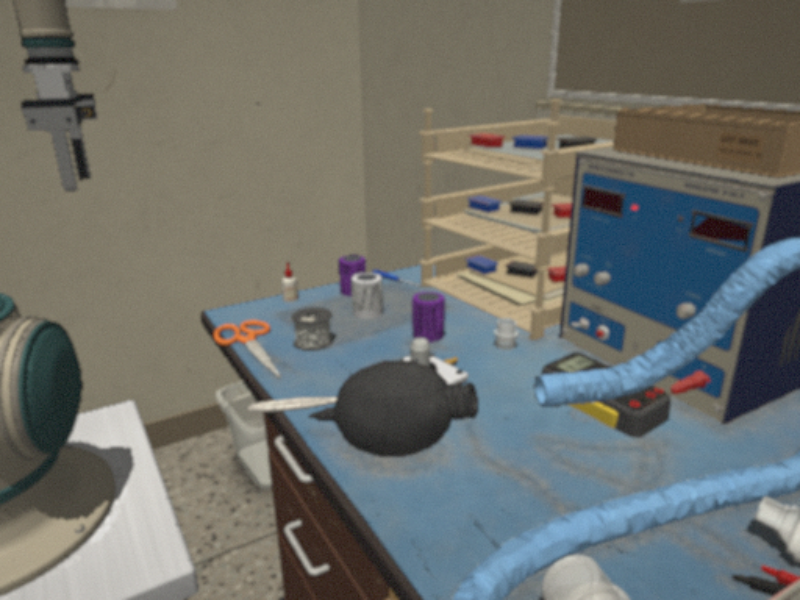

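View pics/top0.png

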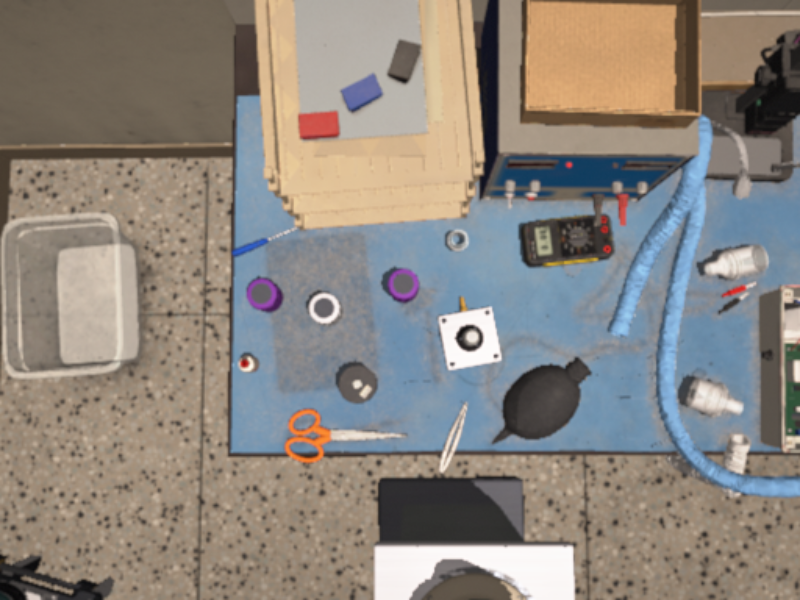

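The two `collar` marks at (263,294) and (403,284) in the enlarged top view are purple look-alikes. The silver one at (323,308) in top and (367,295) in scene is the bare-aluminium, knurled one, at about (0.525, 0.235). The stand is at (470,338), about (0.480, 0.001). I'll move above the collar and confirm it with a wrist crop.

```bash
cat > h.py <<'E'
from plant import r, gripper_to, inverse_kinematics, vision, models, telemetry
import cv2, numpy as np
from scipy.spatial.transform import Rotation as Ro
def q(yaw):
    return (Ro.from_euler('z',yaw)*Ro.from_euler('x',np.pi)).as_quat(scalar_first=True)
def ray_at(k,uv,z):
    d=Ro.from_quat(k["orientation"],scalar_first=True).apply([(uv[0]-k["cx"])/k["fx"],(uv[1]-k["cy"])/k["fy"],1])
    p=np.array(k["position"]); return p+d*(z-p[2])/d[2]
def proj(k,P):
    c=Ro.from_quat(k["orientation"],scalar_first=True).inv().apply(np.array(P)-k["position"])
    return np.array([k["fx"]*c[0]/c[2]+k["cx"],k["fy"]*c[1]/c[2]+k["cy"]])
def st(): print("t",round(telemetry.current_t(),2),"p",np.round(telemetry.current_ee_pos(),4),"F",np.round(telemetry.current_wrist_force(),1),"op",round(telemetry.current_opening(),4),"j6",round(telemetry.current_joints()[5],2))
E
python3 - <<'E'
from h import *
for y in (-1.4,-1,0,1,1.4,np.pi):
    for p in ([.525,.235,.2],[.48,0,.1]):
        s=inverse_kinematics(p,q(y)); print(y,p,None if s is None else np.round(s,2))
r.move_to([.50,.235,.20],q(0)); st()
k=vision.get_calibration("wrist"); im=vision.snapshot("wrist")
print(k["position"],proj(k,[.525,.235,.065]))
for d in models.mark_of("collar","wrist"): print("mark",d)
for d in models.regions_of("collar","wrist"):
    m=d["pixels"]; v,u=np.nonzero(m); print(d["score"],u.min(),u.max(),v.min(),v.max(),im[m].mean(0))
cv2.imwrite("pics/w1.png",cv2.resize(im[...,::-1],(800,600)))
E
```

```text
-1.4 [0.525, 0.235, 0.2] None
-1.4 [0.48, 0, 0.1] None
-1 [0.525, 0.235, 0.2] None
-1 [0.48, 0, 0.1] [-0.15  0.25  1.9  -0.    0.99  2.43]
0 [0.525, 0.235, 0.2] [ 0.3   0.29  1.56 -0.    1.29  1.87]
0 [0.48, 0, 0.1] [-0.15  0.25  1.9  -0.    0.99  1.43]
1 [0.525, 0.235, 0.2] [ 0.3   0.29  1.56 -0.    1.29  0.87]
1 [0.48, 0, 0.1] [-0.15  0.25  1.9  -0.    0.99  0.43]
1.4 [0.525, 0.235, 0.2] [ 0.3   0.29  1.56 -0.    1.29  0.47]
1.4 [0.48, 0, 0.1] [-0.15  0.25  1.9  -0.    0.99  0.03]
3.141592653589793 [0.525, 0.235, 0.2] [ 0.3   0.29  1.56  0.    1.29 -1.27]
3.141592653589793 [0.48, 0, 0.1] [-0.15  0.25  1.9   0.    0.99 -1.72]
t 2.44 p [0.4998 0.2355 0.2001] F [ 0.1  0.7 -0.6] op 0.0943 j6 1.88
[0.57781182 0.23579172 0.35493514] [261.61094174 162.00316901]
mark {'at': [0.5304, 0.2345, 0.0005], 'score': 0.85}
mark {'at': [0.5455, 0.3331, -0.004], 'score': 0.73}
mark {'at': [0.5623, 0.1074, 0.0017], 'score': 0.63}
0.76 354 425 92 146 [139.81942675  94.05732484 155.82802548]
0.67 129 194 108 161 [71.85218325 47.40586972 83.89620616]
```

View pics/w1.png

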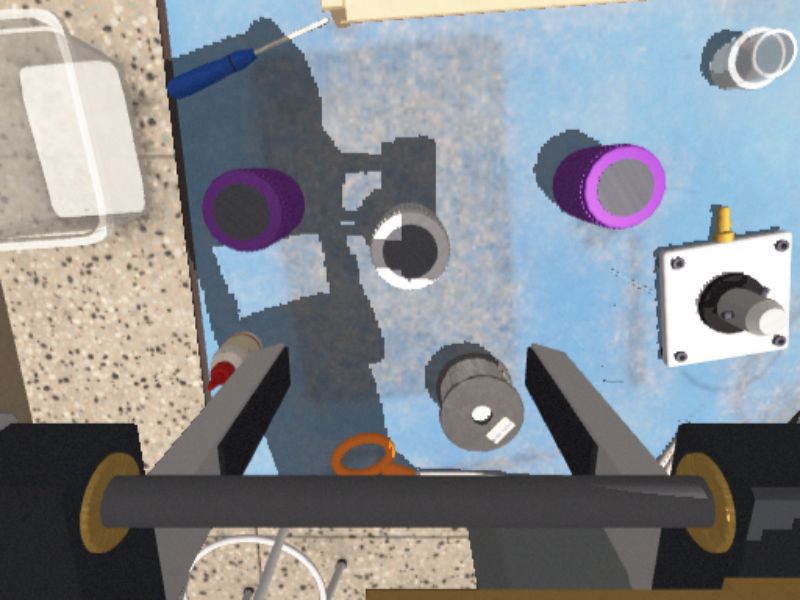

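The wrist view (w1, 800x600) is an enlarged view of the candidates. The silver collar is at (410,251), bare metal with a dark top disc. Purple ones are at (250,210) and (615,185). The spigot tip is at (770,318). The collar's projection agrees with the estimate to 2 px, so I'm taking the silver one. I'll use yaw π, which keeps the camera on the robot side, away from the shelf.

```bash
python3 - <<'E'
from h import *
k=vision.get_calibration("wrist")
c=ray_at(k,(262.4,160.6),.065); s=ray_at(k,(493,203.5),.059); print("collar",c,"tip",s)
gripper_to(.075,40)
x,y=c[0],c[1]
assert abs(x-.526)<.008 and abs(y-.235)<.008
r.move_to([x,y,.15],q(np.pi)); st()
print(r.move_l([x,y,.062],vel=.12,guard=8)); st()
gripper_to(.03,40); st(); print(telemetry.current_finger_force())
r.move_l([x,y,.16],vel=.15); st()
r.move_to([.575,.0,.19],q(np.pi)); st()
k=vision.get_calibration("wrist"); im=vision.snapshot("wrist")
print(k["position"],proj(k,[.48,.001,.059]))
for t in("spigot_tip","stand"): print(t,models.mark_of(t,"wrist"))
cv2.imwrite("pics/w2.png",cv2.resize(im[...,::-1],(800,600)))
E
```

```text
collar [0.52626739 0.23442212 0.065     ] tip [0.48229667 0.00440366 0.059     ]
t 5.77 p [0.5263 0.2344 0.15  ] F [-0.5  0.   0.1] op 0.0746 j6 -1.27
False
t 6.65 p [0.5269 0.2346 0.0626] F [-0.7  0.9  0.3] op 0.0751 j6 -1.27
t 7.2 p [0.5265 0.2344 0.0624] F [-0.6 -0.9  1.9] op 0.0475 j6 -1.27
40.00064995838329
t 8.0 p [0.5254 0.2342 0.159 ] F [-0.6  0.2 -1.6] op 0.0477 j6 -1.27
t 8.96 p [0.5745 0.001  0.1893] F [-0.2  0.3 -1.4] op 0.0472 j6 -1.69
[0.49770651 0.00102614 0.34428351] [259.80221144  83.82490887]
spigot_tip [{'at': [0.4817, 0.003, 0.0579], 'score': 0.91}]
stand [{'at': [0.4751, 0.0011, 0.0019], 'score': 0.78}]
```

View pics/w2.png

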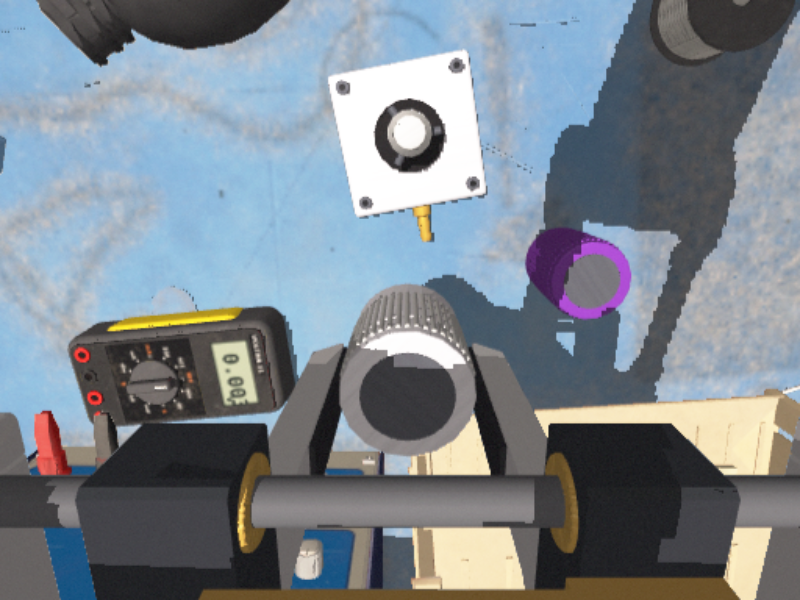

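The collar is held upright (its top at (407,388) px). The spigot tip shows at (409,130), with pins visible around it. Next I'll compute the tip and in-hand offset, lower onto the pins, then turn in small steps.

```bash
python3 - <<'E'
from h import *
k=vision.get_calibration("wrist"); p=np.array(telemetry.current_ee_pos())
s=ray_at(k,(261.8,83.2),.059); c=ray_at(k,(260.8,248.5),p[2]+.003)
print("tip",s,"collar off",c-p)
x,y=(s[:2]+[.481,.002])/2 if np.hypot(*(s[:2]-[.481,.002]))>.004 else s[:2]
print(x,y)
r.move_to([x,y,.135],q(np.pi)); st()
print("contact",r.move_l([x,y,.098],vel=.03,guard=6)); st()
E
```

```text
tip [0.479723   0.00309581 0.059     ] collar off [-0.00301737  0.00044023  0.003     ]
0.4797230004510654 0.003095805071863657
t 9.62 p [0.4795 0.0039 0.1351] F [ 0.9 -0.1 -2.1] op 0.0471 j6 -1.71
contact True
t 10.62 p [0.4796 0.0031 0.1026] F [-0.7  0.5  4.8] op 0.0476 j6 -1.71
```

Rim height is 40.6 mm, so it's riding on the pins as expected. Now the turning search.

```bash
python3 - <<'E'
from h import *
x,y=.4797,.0031
yaw=np.pi; ok=False
for i in range(15):
    yaw-=.17
    r.move_l([x,y,.1027],rot=q(yaw),vel=.05)
    hit=r.move_l([x,y,.096],vel=.03,guard=6)
    z=telemetry.current_ee_pos()[2]
    print(i,round(yaw,2),hit,round(z,4),round(telemetry.current_t(),1),np.round(telemetry.current_wrist_force(),1),np.round(telemetry.current_torque()[2],2))
    if z<.0985: ok=True;break
    if telemetry.current_t()>28: break
st()
E
```

```text
0 2.97 True 0.1025 11.1 [-0.6  0.4  7.8] -0.02
1 2.8 True 0.1024 11.7 [-1.5 -0.2  8.2] -0.01
2 2.63 True 0.1024 12.2 [-2.6  0.   7.9] 0.01
3 2.46 True 0.1025 12.7 [-2.2 -0.1  7.6] -0.02
4 2.29 True 0.1024 13.2 [-1.2 -0.3  8.3] 0.0
5 2.12 True 0.0994 13.8 [ 2.5 -1.4 -8. ] -0.24
6 1.95 False 0.0956 14.5 [ 1.  -1.8 -3.4] -0.07
t 14.46 p [0.4796 0.003  0.0956] F [ 1.  -1.8 -3.4] op 0.0473 j6 -0.52
```

```bash
python3 - <<'E'
from h import *
x,y=.4797,.0031
print(r.move_l([x,y,.085],vel=.04,guard=10)); st()
if telemetry.current_ee_pos()[2]<.0865:
    gripper_to(.03,60)
    print(r.move_l([x,y,.070],vel=.02,guard=25)); st(); r.hold(.3); st(); print(np.round(telemetry.current_torque(),2))
    im=vision.snapshot("scene"); k=vision.get_calibration("scene"); u,v=proj(k,[.48,0,.04]).astype(int)
    cv2.imwrite("pics/s3.png",cv2.resize(im[max(0,v-60):v+60,u-80:u+80,::-1],(800,600)))
E
```

```text
False
t 14.88 p [0.4795 0.003  0.0846] F [ 1.6 -1.1 -2.5] op 0.0476 j6 -0.52
True
t 15.62 p [0.48   0.0031 0.0774] F [-1.8 -0.5  6.3] op 0.0473 j6 -0.52
t 15.92 p [0.4799 0.0031 0.0774] F [-0.9  0.3  7.9] op 0.047 j6 -0.52
[-0.04  0.22 -0.01]
```

View pics/s3.png

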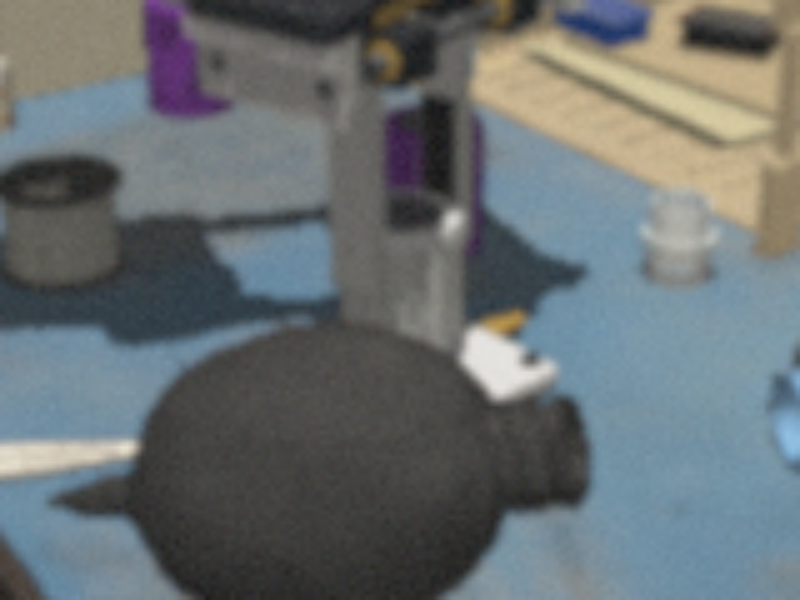

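At home height (0.0774 ≈ 0.015 + 0.0624), but the push is about 9 N, only just the spring force. I'll add some push margin.

```bash
python3 - <<'E'
from h import *
x,y=.4799,.0031
z=telemetry.current_ee_pos()[2]
for d in (.0005,.001,.0015,.002,.003,.004):
    g=r.move_l([x,y,z-d],vel=.01,guard=30); r.hold(.2); st()
    if g or telemetry.current_wrist_force()[2]>20: break
E
```

```text
t 16.42 p [0.4799 0.0032 0.0775] F [-2.  -1.3  7.6] op 0.0475 j6 -0.52
t 16.87 p [0.48   0.0032 0.0773] F [-1.8  0.3  9.2] op 0.0474 j6 -0.52
t 17.32 p [0.4799 0.0032 0.0772] F [-2.4 -0.2 11.6] op 0.0476 j6 -0.52
t 17.77 p [0.48   0.0032 0.0772] F [-3.2 -0.5 15.3] op 0.0473 j6 -0.52
t 18.22 p [0.48   0.0031 0.0771] F [-5.1  0.3 23.5] op 0.0472 j6 -0.52
```

The force rises to 23 N with no further travel, so it's on the hard stop at the expected height.

```bash
python3 - <<'E'
from h import *
r.hold(.5); st(); print(telemetry.current_finger_force()); print(r.sign_off())
E
```

```text
t 18.72 p [0.48   0.0032 0.0771] F [-5.9 -1.8 22. ] op 0.047 j6 -0.52
60.020549485925585
the job is handed in; nothing more can be done
None
```

The silver collar is keyed over the spigot's pins and pressed to the hard stop (rim at about 15 mm). I handed in at 18.7 s, still gripping it at 60 N and pushing down with about 22 N.

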